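Close the paste pot with its keyed lid

ROBOT

A 6-joint arm with a two-finger parallel gripper is mounted at the origin on the work surface. World frame = base frame: x ahead of the robot, y to its left, z up, the work surface at z = 0. Lengths are in mm, angles in rad, forces in N, time in s.
With the tool pointing down it reaches from about 250 to 775 mm from the base axis. Payload 8.9 kg.
Tool frame: the origin (TCP) lies at the very end of the fingers, on their centre line; the grasp point (between the pads) lies 19 mm behind it; z points along the fingers, y is the line along which they close (so a half turn about z gives the same grasp; the last joint's range is limited). The gripper opens to 85 mm and grips with 20 to 120 N. Pads are 22 mm wide; open, the fingers measure 114 mm over their backs; the gripper's body (76 mm by 85 mm) begins 54 mm behind the grasp point. The pads swing forward as they close: fully open they stand 13 mm farther back than shut.
Start: joints at [-1.39, 0.291, -0.153, 1.127, 0, 1.431], TCP at [165.049, -498.38, 192.005] pointing down, gripper open.
Joint ranges: [-2.52, 2.52], [-0.91, 1.74], [-1.3, 1.37], [-1.96, 2.02], [-1.52, 1.47], [-3.14, 3.14]. Speed limits (rad/s): [2.22, 2.22, 2.79, 3.14, 3.14, 3.14].

INTERFACE

Orientations are given as [roll, pitch, yaw] about the fixed x, y, z axes, in that order (R = Rz(yaw) Ry(pitch) Rx(roll)).
In Python, from cell import arm, get_image, ticket, masks_of, tip_of gives the robot as it stands.
- The arm moves only by the tool carry_out, never from a script. Its argument "increments" is one flat list of numbers, 7 for each row, row after row: the shift along the tool's x, y, z in m, then the turn, a rotation vector about the tool's x, y, z in rad, then the opening, from -1 (shut) to 1 (fully open). A call has 1 to 8 rows; each row shifts and turns the commanded pose from where the row before left it, along the tool's axes as they then stand; what a row does not reach is not made up. A row lasts 1/12 s, in which the tool goes at most 41.7 mm and 7.16 degrees, less where a joint would pass 70% of its speed; a pose out of reach is approached as far as the arm can. A call with a gripper value outside its range is refused whole. The fingers move at their own pace and stop on an object; "squeeze" is the grip in N (left out, the last holds). Time passes only in rows, so rows that do not move let the fingers close. It gives the time, the measured TCP pose, the force, the opening and the grip force at its end, in the units of the state.
- arm.get_obs(): the state, without advancing time (a new reading comes with each control period).
- get_image(name): name is "scene" or "top" or "wrist"; returns a dict with "color" (480x640x3 uint8, red, green, blue), "vfov" (degrees; the focal length in pixels is half the picture's height over the tangent of half this angle, whatever the lens; pixels are square), "cx", "cy" (the principal point, pixels), "rvec" (rotation vector, rad) and "tvec" (3), from world to camera coordinates, as OpenCV has them. Camera axes: x right, y down, z forward; pixel columns grow to the right and rows downward; lengths in mm; the calibration is good to about 2 mm. A picture is of the moment at which its call begins. There is no depth.
- ticket.hand_in(): hands the job in; it is judged then, once.
Trained networks look in a picture, given as the dict that the camera call returned (one of the last four; its "shot" number tells which), for a name from the list of things; names that differ only in an ending like _2 or _b are one class to them, and where a whole thing is asked for, a point or a joint stands for the part that bears it (a point fixed in the world has none). Each returns a list of dicts, best first, with "conf" (0 to 1); they miss things now and then, are a little off and sometimes report something else, mostly with a low value. They report only what shows in the picture. A call takes as long as a camera call. They do not tell look-alikes from the thing itself.
- masks_of(picture, target): "mask" (480x640 bool, what is visible of it) and "box" ([left, top, width, height] in pixels, round what is visible of it).
- tip_of(picture, target): "point" ([row, column] in pixels: a listed point, or the origin of a listed thing).
The state is a dict: "time": time; "joints": joint angles; "joint_vel": joint speeds; "effort": joint torques, N m; "position": TCP position; "tool_rot": TCP orientation; "wrist_force": force on the tool from outside, world axes, zero at the start; "moment": the same for the moment, N m; "width": finger opening in mm; "grip_force": force on a finger pad.
Only numpy, scipy, OpenCV 4.12 (cv2) and the standard library are available. Lean on these libraries where they do the work, as an engineer would, in place of code of your own. Each camera call takes 0.05 s, during which the arm holds its last target. There are 200 camera calls.

TASK

Close the paste pot on the leather bench: take the blue lid by its handle, lower it onto the pot without forcing it, and turn it until its four lugs drop into the four notches of the red rim, so that it sits fully home and level. Let go of it and leave everything else on the bench where it is.

Things in the scene. Friction and masses are not known exactly. Their poses are not given: they have to be found in the camera images.
- lid: Loose blue plastic lid, about 0.12 kg, standing on its plug, handle up. Origin: centre of the plug's underside, z up. Round tapered plug 14 mm high, 58 mm across at its foot and 68 mm from 8 mm up; above it a disc 94 mm across, its underside 14 mm and its top 20 mm above the origin. Bar handle on top along the lid's x, four lugs below.
- handle (a point): Middle of the lid's bar handle, 33 mm above the lid's origin. The bar is 44 mm long along the lid's x, 16 mm thick along its y and 26 mm tall (20 to 46 mm above the lid's origin).
- lugs (a point): On the lid's axis at the underside of its four yellow lugs, 7.5 mm above the lid's origin. The lugs stick out from the plug along the lid's +x, +y, -x and -y, out to 45 mm from the axis, 9 mm wide, 6.5 mm high, right under the disc. Yellow marks on the disc's top show where they are.
- stand: Heavy black steel stand fixed to the bench, foot 120 mm across; origin: centre of its underside, z up. In it stands the white paste tub, 90 mm across, with a red rim 9 mm thick (inner radius 36 mm), its top 80 mm above the bench. The tub stands turned in the stand at an angle that varies and that the stand's axes do not tell: see it or feel for it. It turns only stiffly (0.4 N m).
- mouth (a point): Centre of the pot's mouth, level with the top of the red rim; its x and y axes say nothing of the notches. When the lid is home its disc lies on the red rim and the lid's origin is 14 mm below this point; with the lugs on top of the rim instead it stands 6.5 mm too high.
- notch_floor (a point): On the pot's axis, 8 mm below the top of the red rim, level with the floors of its four equal notches. They lie a quarter turn apart, cut right through the rim's wall, 15 mm wide on the inside and 19 mm on the outside, with white floors.
- tumbler: Bystander: pale yellow plastic tumbler, 72 mm across, 85 mm tall. Origin under its centre. Not to be disturbed.
- glue_bottle: Bystander: squat blue glue bottle with a spout, 72 mm across, 125 mm tall. Origin under its centre. Not to be disturbed.
- paint_jar: Bystander: green jar with a black cap, 56 mm across, 75 mm tall. Origin under its centre. Not to be disturbed.
- brush: Bystander: small brush lying flat. Origin under its centre. Not to be disturbed.
- mallet: Bystander: wooden mallet lying flat. Origin under its centre. Not to be disturbed.
- tin_cap: Bystander: plain steel cap of another tin, 66 mm across, 10 mm thick; it does not belong to the pot. Origin under its centre. Not to be disturbed.
- pink_cup: Bystander: small pink cup, 52 mm across, 55 mm tall. Origin under its centre. Not to be disturbed.
There are look-alikes about, which are no part of the job. There is more than one size of the lid; the one meant has the size given above.

How it is judged (in metres and radians):
On the way, in this order (a step that is already met when the one before it is completed fails the run):
1. the lid is held by the fingers, lifted clear of the bench (height (world z) of lid above 0.05 m and contact force between the fingers and lid above 0.5 N), for 0.1 s.
2. the lid, still held by the fingers, is lowered with its plug into the pot's mouth (horizontal distance between lid and mouth below 0.008 m and z of lid in the frame of mouth below 0 m and contact force between the fingers and lid above 0.5 N), for 0.1 s.
At the end, for the whole second after the job is handed in: The lid lies at rest and released on the pot, centred within 4 mm, its lugs in the notches so that its disc is within 2 mm of the red rim, and level within 2 degrees (horizontal distance between lid and mouth below 0.004 m and z of lid in the frame of mouth between -0.017 and -0.012 m and angle between lid's own z axis and vertical below 0.035 rad and linear speed of lid below 0.01 m/s and angular speed of lid below 0.1 rad/s); the robot touches nothing.
It fails at once if the lid is pressed onto the pot with more than 120 N (contact force between lid and stand above 120 N).
It fails at once if another thing on the bench is moved more than 25 mm (distance of any of tumbler, glue_bottle, paint_jar, brush, mallet, tin_cap, pink_cup from where it was at the start of the episode above 0.025 m).
It also fails if it takes over 72 s, if anything falls off the work surface, if the arm or the gripper's body presses on something with over 40 N, if the wrist force passes 120 N, or if a joint passes its speed limit or range.

## Working session

There is one attempt and no reset: what is moved stays moved. The work goes in short steps, Python scripts to look and compute and a tool call to move; the robot and the scene stay as the last step left them, time stands still between calls to the robot, and variables do not carry over. Pictures are saved under pics/ and viewed, at most 10 in all, crops included, and the job is handed in when it is done.

Besides the shell and the picture viewer there is one more tool, called as a command line: name --argument value ..., lists and objects as JSON in quotes. carry_out: Moves the arm, as the interface text tells. Its arguments: {"type":"object","properties":{"increments":{"type":"array"},"squeeze":{"type":"number"}},"required":["increments"]}

```bash
mkdir -p pics; cat > h.py <<'E'
import numpy as np, cv2
from cell import arm, get_image, ticket, masks_of, tip_of
def cam(p):
    f=240/np.tan(np.radians(p["vfov"])/2)
    K=np.array([[f,0,p["cx"]],[0,f,p["cy"]],[0,0,1.]])
    R=cv2.Rodrigues(np.array(p["rvec"],float))[0]; t=np.array(p["tvec"],float).ravel()
    return K,R,t
def back(p,u,v,z):
    K,R,t=cam(p); d=R.T@np.linalg.inv(K)@[u,v,1]; c=-R.T@t
    return c+d*(z-c[2])/d[2]
def proj(p,X):
    K,R,t=cam(p); return cv2.projectPoints(np.array(X,float).reshape(-1,3),np.array(p["rvec"],float),t,K,None)[0].reshape(-1,2)
def save(p,n): cv2.imwrite("pics/"+n+".png",p["color"][:,:,::-1])
E
python3 - <<'E'
from h import *
a=get_image("top"); b=get_image("scene")
im=np.hstack([a["color"],b["color"]]); 
cv2.imwrite("pics/a.png",a["color"][:,:,::-1]); cv2.imwrite("pics/b.png",b["color"][:,:,::-1])
for n,p in(("top",a),("scene",b)):
    K,R,t=cam(p); print(n,p["vfov"],p["cx"],p["cy"],-R.T@t)
    for k,z in(("handle",33),("lid",0),("mouth",80),("stand",0),("tumbler",0),("glue_bottle",0),("pink_cup",0),("paint_jar",0),("tin_cap",0)):
        for d in tip_of(p,k): print(k,round(d["conf"],2),np.round(d["point"]),np.round(back(p,d["point"][1],d["point"][0],z)))
print(arm.get_obs())
E
```

```text
top 55.62567372463022 323.88867866161564 234.86658600920632 [ 425.42592634   -8.8511751  1302.7648825 ]
handle 0.89 [255. 215.] [501. 298.  33.]
handle 0.68 [256. 276.] [506. 126.  33.]
handle 0.61 [318. 287.] [336.  90.  33.]
lid 0.92 [259. 281.] [499. 117.   0.]
lid 0.84 [315. 285.] [341.  98.   0.]
lid 0.71 [260. 219.] [491. 294.   0.]
lid 0.5 [180. 316.] [731.  21.   0.]
mouth 0.7 [257. 388.] [ 507. -178.   80.]
mouth 0.57 [255. 394.] [ 515. -194.   80.]
stand 0.55 [257. 385.] [ 512. -182.    0.]
tumbler 0.56 [173. 391.] [ 759. -197.    0.]
glue_bottle 0.7 [179. 316.] [734.  21.   0.]
pink_cup 0.61 [208. 459.] [ 662. -396.    0.]
paint_jar 0.73 [170. 248.] [756. 221.   0.]
tin_cap 0.88 [259. 469.] [ 514. -422.    0.]
scene 47.473032659518154 326.55223613856845 236.36898043049774 [1459.14512425  335.64749668  838.03384514]
handle 0.85 [266. 453.] [491. 290.  33.]
handle 0.82 [256. 380.] [507. 126.  33.]
handle 0.63 [210. 382.] [327.  84.  33.]
lid 0.76 [279. 454.] [495. 296.  -0.]
lid 0.71 [226. 385.] [349.  97.   0.]
lid 0.68 [264. 377.] [499. 118.   0.]
mouth 0.7 [214. 256.] [ 5
[... 313 characters left out ...]
658. -393.    0.]
{'time': 1.0, 'joints': array([-1.39030054e+00,  2.90694869e-01, -1.53403162e-01,  1.12668621e+00,
        7.54223295e-06,  1.43148209e+00]), 'joint_vel': array([ 0.00046735,  0.00135875, -0.00018414,  0.00022779,  0.00018278,
       -0.00078678]), 'effort': array([ 3.69588277e-03, -5.37034893e+01,  3.31642878e+01,  1.65228092e-03,
        3.11935037e-04, -5.66295597e-06]), 'position': array([ 165.05270438, -498.38448847,  192.0065913 ]), 'tool_rot': array([ 3.14157963e+00, -5.79024874e-06,  3.19810019e-01]), 'wrist_force': array([ 0.24993434, -0.1870102 ,  0.23940132]), 'moment': array([-0.00921023, -0.03218015,  0.01049644]), 'grip_force': 0.0, 'width': 85.16429948034319}
```

View pics/a.png

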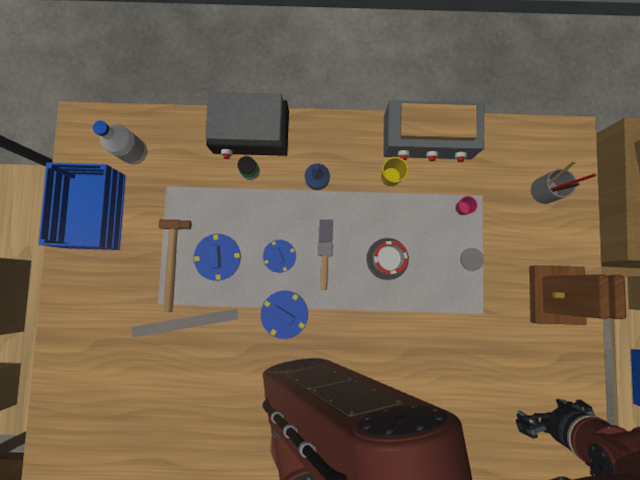

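View pics/b.png

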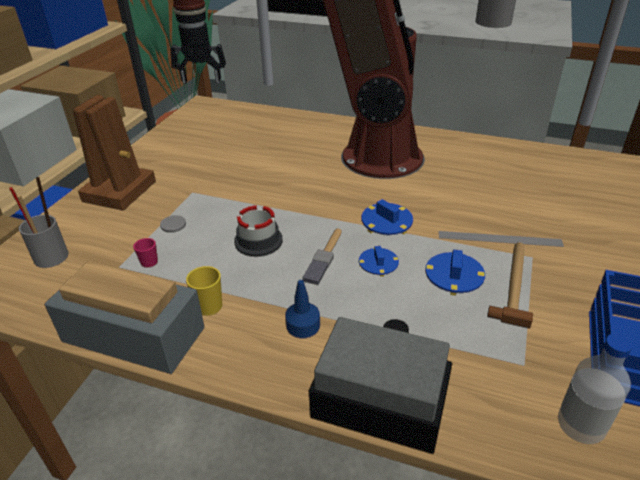

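Top view: three blue lids at px (217,257), (280,256) and (284,314), about 47, 33 and 48 px across at about 2.8 mm/px. Only (280,256), at about 93 mm, fits the 94 mm disc. The pot with the red rim is at (388,258). Next I'll check sizes and confirm in an enlarged crop.

```bash
cat >> h.py <<'E'
def hsv(p): return cv2.cvtColor(p["color"],cv2.COLOR_RGB2HSV)
def bp(p,m,z):
    v,u=np.nonzero(m); K,R,t=cam(p); d=(R.T@np.linalg.inv(K)@np.vstack([u,v,np.ones_like(u)])).T; c=-R.T@t
    return (c+d*((z-c[2])/d[:,2])[:,None])[:,:2]
def lid(p,guess,z=20,r=52):
    H=hsv(p); out={}
    blue=(H[...,0]>100)&(H[...,0]<130)&(H[...,1]>120); yel=(H[...,0]>18)&(H[...,0]<36)&(H[...,1]>110)&(H[...,2]>100)
    B=bp(p,blue|yel,z); B=B[np.hypot(*(B-guess).T)<r]
    c,rad=cv2.minEnclosingCircle(B.astype(np.float32)); c=np.array(c)
    Y=bp(p,yel,z); rr=np.hypot(*(Y-c).T); Y=(Y-c)[(rr>28)&(rr<49)]
    a=np.angle(np.mean(np.exp(4j*np.arctan2(Y[:,1],Y[:,0]))))/4
    Hb=None
    return c,rad,np.degrees(a),len(Y)
def pot(p,guess,z=80):
    H=hsv(p); red=((H[...,0]<8)|(H[...,0]>172))&(H[...,1]>130)&(H[...,2]>60)
    B=bp(p,red,z); B=B[np.hypot(*(B-guess).T)<60]
    c,rad=cv2.minEnclosingCircle(B.astype(np.float32)); c=np.array(c)
    D=B-c; rr=np.hypot(*D.T); D=D[(rr>37)&(rr<45)]
    a=np.angle(-np.mean(np.exp(4j*np.arctan2(D[:,1],D[:,0]))))/4   # notch angle mod 90
    return c,rad,np.degrees(a),len(D)
E
python3 - <<'E'
from h import *
a=get_image("top"); b=get_image("scene")
for p in(a,b):
    for g in((503,121),(498,294),(338,95)): print(lid(p,np.array(g),20,80 if g[0]!=503 else 58))
    print(pot(p,np.array([507,-184])))
A=cv2.resize(a["color"][225:290,250:315],(390,390),interpolation=cv2.INTER_CUBIC)
B=cv2.resize(a["color"][225:290,355:420],(390,390),interpolation=cv2.INTER_CUBIC)
cv2.imwrite("pics/c.png",np.hstack([A,B])[:,:,::-1])
E
```

```text
(array([506.43270874, 119.58435059]), 45.432621002197266, np.float64(25.17631963031539), 24)
(array([498.24935913, 295.39544678]), 65.10491180419922, np.float64(nan), 0)
(array([344.3046875 ,  99.03702545]), 64.8667984008789, np.float64(nan), 0)
(array([ 508.75183105, -187.40820312]), 45.30850601196289, np.float64(9.501419092420424), 199)
(array([507.45437622, 121.88576508]), 52.33447265625, np.float64(24.492557957637974), 19)
(array([493.31124878, 295.42315674]), 75.119384765625, np.float64(6.41170449178002), 7)
(array([336.81341553,  97.99799347]), 76.56957244873047, np.float64(-32.3275191015404), 2)
(array([ 512.47045898, -182.93466187]), 47.6549186706543, np.float64(11.270080503885808), 154)
  return _methods._mean(a, axis=axis, dtype=dtype,
  ret = ret.dtype.type(ret / rcount)
```

View pics/c.png

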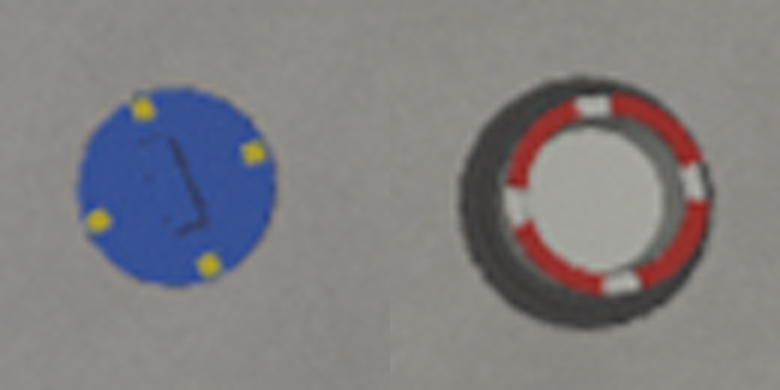

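The crop confirms it. Left: the small lid, disc radius about 46 mm, with the handle along about 25°. Right: the pot, with notches at about 10° mod 90. I'll move over the lid.

carry_out --increments '[0.0288, -0.0267, 0, 0, 0, 0, 1, 0.0288, -0.0267, 0, 0, 0, 0, 1, 0.0288, -0.0267, 0, 0, 0, 0, 1, 0.0288, -0.0267, 0, 0, 0, 0, 1, 0.0288, -0.0267, 0, 0, 0, 0, 1, 0.0288, -0.0267, 0, 0, 0, 0, 1, 0.0288, -0.0267, 0, 0, 0, 0, 1, 0.0288, -0.0267, 0, 0, 0, 0, 1]'

```text
time: 1.77
position: [317.1, -221.6, 192.2]
tool_rot: [3.141, -0.0, 0.319]
wrist_force: [0.9, -0.1, -0.2]
width: 85.5
grip_force: 0.0
```

carry_out --increments '[0.0288, -0.0267, 0, 0, 0, 0, 1, 0.0288, -0.0267, 0, 0, 0, 0, 1, 0.0288, -0.0267, 0, 0, 0, 0, 1, 0.0288, -0.0267, 0, 0, 0, 0, 1, 0.0288, -0.0267, 0, 0, 0, 0, 1, 0.0288, -0.0267, 0, 0, 0, 0, 1, 0.0288, -0.0267, 0, 0, 0, 0, 1, 0.0288, -0.0267, 0, 0, 0, 0, 1]'

```text
time: 2.43
position: [468.9, 54.1, 192.2]
tool_rot: [3.141, -0.001, 0.32]
wrist_force: [2.2, -0.7, -0.4]
width: 85.3
grip_force: 0.0
```

carry_out --increments '[0.0288, -0.0267, 0, 0, 0, 0, 1, 0.0288, -0.0267, 0, 0, 0, 0, 1, 0, 0, 0, 0, 0, -0.116, 1, 0, 0, 0, 0, 0, 0, 1, 0, 0, 0, 0, 0, 0, 1]'

```text
time: 2.85
position: [505.7, 120.8, 191.7]
tool_rot: [-3.142, 0.001, 0.434]
wrist_force: [0.1, -0.5, -0.8]
width: 85.5
grip_force: 0.0
```

```bash
cat >> h.py <<'E'
def delta(x,y,z,yaw):
    o=arm.get_obs(); R=cv2.Rodrigues(np.zeros(3))[0]
    from scipy.spatial.transform import Rotation as Ro
    R=Ro.from_euler("xyz",o["tool_rot"]).as_matrix()
    print("pos",np.round(o["position"],1),"rpy",np.round(o["tool_rot"],4),"t",round(o["time"],2),"F",np.round(o["wrist_force"],1),"M",np.round(o["moment"],2),"w",round(o["width"],1),"g",round(o["grip_force"],1))
    print("shift tool mm",np.round(R.T@(np.array([x,y,z])-o["position"]),1),"turn z",round(-(yaw-o["tool_rot"][2]),3))
E
python3 - <<'E'
from h import *
delta(507,121,192,np.radians(25))
w=get_image("wrist"); save(w,"w1"); K,R,t=cam(w); print(-R.T@t,R[2])
print(lid(w,np.array([507,121]),20,58))
for d in tip_of(w,"handle"): print(d["conf"],d["point"],back(w,d["point"][1],d["point"][0],33))
E
```

```text
pos [505.7 120.8 191.7] rpy [-3.1416e+00  9.0000e-04  4.3420e-01] t 2.85 F [ 0.1 -0.5 -0.8] M [ 0.02  0.01 -0.03] w 85.5 g 0.0
shift tool mm [ 1.3  0.4 -0.3] turn z -0.002
[578.47709206 154.11582002 374.15890372] [-0.28118067 -0.13032995 -0.95076366]
(array([506.24404907, 120.52599335]), 46.61491775512695, np.float64(25.34895834378114), 411)
0.85 [130.8, 120.1] [492.18825722 300.38909121  33.        ]
0.78 [374.7, 278.4] [332.33029008  95.73068159  33.        ]
0.59 [205.6, 330.7] [507.63100187 120.51875746  33.        ]
```

View pics/w1.png

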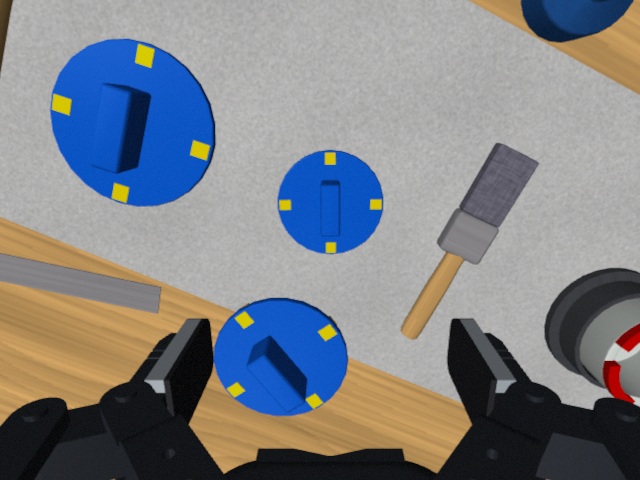

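The wrist view puts the small lid at px (330,202): radius 46.6 mm (expected 47), centre (506.3,120.6), 25.3°. The bar is already aligned with tool x, so I'll descend to TCP z≈24 and grip.

carry_out --increments '[0.0006, 0, 0.04, 0, 0, -0.007, 1, 0, 0, 0.04, 0, 0, 0, 1, 0, 0, 0.04, 0, 0, 0, 1, 0, 0, 0.03, 0, 0, 0, 1, 0, 0, 0.01, 0, 0, 0, 1, 0, 0, 0.0077, 0, 0, 0, 1, 0, 0, 0, 0, 0, 0, 1]'

```text
time: 3.53
position: [506.5, 120.4, 24.3]
tool_rot: [-3.141, 0.001, 0.441]
wrist_force: [-1.3, -0.1, -0.3]
width: 85.3
grip_force: 0.0
```

carry_out --increments '[0, 0, 0, 0, 0, 0, -1, 0, 0, 0, 0, 0, 0, -1, 0, 0, 0, 0, 0, 0, -1, 0, 0, 0, 0, 0, 0, -1, 0, 0, 0, 0, 0, 0, -1, 0, 0, 0, 0, 0, 0, -1, 0, 0, 0, 0, 0, 0, -1, 0, 0, 0, 0, 0, 0, -1]' --squeeze 40

```text
time: 4.2
position: [506.6, 121.1, 24.4]
tool_rot: [3.142, -0.0, 0.443]
wrist_force: [0.4, 0.2, -0.1]
width: -0.2
grip_force: 0.0
```

The fingers shut on nothing, so I'll look before doing anything else.

```bash
python3 - <<'E'
from h import *
delta(507,121,192,np.radians(25))
w=get_image("wrist"); s=get_image("scene"); a=get_image("top")
print(lid(w,np.array([507,121]),20,58)); print(lid(a,np.array([507,121]),20,58))
S=cv2.resize(s["color"][190:300,320:470],(654,480),interpolation=cv2.INTER_CUBIC)
W=cv2.resize(w["color"],(640,480))
cv2.imwrite("pics/d.png",cv2.resize(np.hstack([W,S]),(800,297))[:,:,::-1])
E
```

```text
pos [506.6 121.1  24.4] rpy [ 3.1416e+00 -1.0000e-04  4.4280e-01] t 4.2 F [ 0.4  0.2 -0.1] M [ 0.04 -0.02  0.03] w -0.2 g 0.0
shift tool mm [   0.3    0.3 -167.6] turn z 0.007
(array([501.3062439 , 119.39128113]), 52.062530517578125, np.float64(24.61566146245454), 1016)
(array([495.14678955,  92.33210754]), 30.822710037231445, np.float64(-22.415177127002767), 7)
```

View pics/d.png

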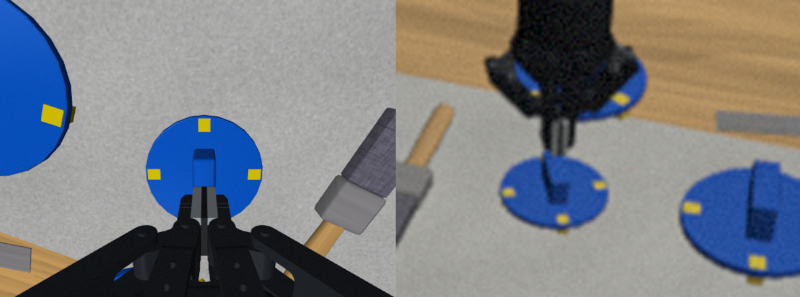

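```bash
python3 - <<'E'
from h import *
w=get_image("wrist"); s=get_image("scene")
for n,P in(("tcp",[506.6,121.1,24.4]),("grasp",[506.6,121.1,43.4]),("handletop",[506.4,120.6,46])): print(n,proj(w,P),proj(s,P))
u=np.array([np.cos(.442),np.sin(.442)]);c=np.array([506.4,120.6]);n=np.array([-u[1],u[0]])
for z in(20,46):
    Q=[[*(c+a*22*u+b*8*n),z] for a,b in((1,1),(1,-1),(-1,-1),(-1,1))]
    for p in(w,s): cv2.polylines(p["color"],[np.round(proj(p,Q)).astype(int)],True,(255,0,255) if z==46 else (0,255,0),1)
A=cv2.resize(w["color"][170:370,220:440],(440,400),interpolation=cv2.INTER_CUBIC)
S=cv2.resize(s["color"][215:287,345:410],(360,400),interpolation=cv2.INTER_CUBIC)
cv2.imwrite("pics/e.png",np.hstack([A,S])[:,:,::-1])
E
```

```text
tcp [[329.02270892 282.64748796]] [[378.23694803 258.27820316]]
grasp [[328.93713832 300.0523212 ]] [[378.60883929 251.92577977]]
handletop [[329.76784778 303.53219895]] [[378.47103821 250.95190501]]
```

View pics/e.png

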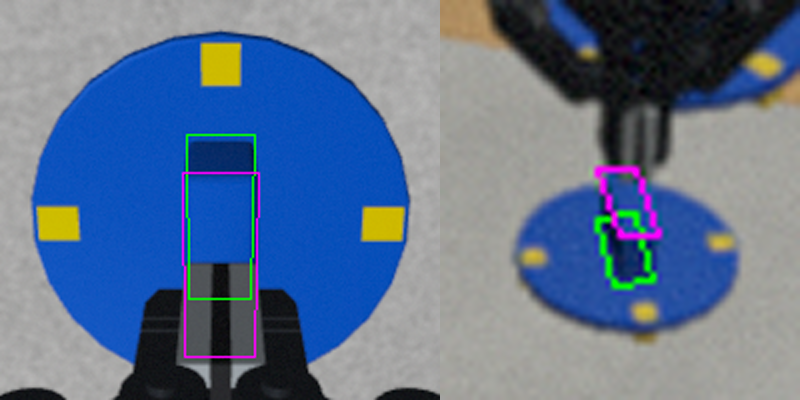

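```bash
python3 - <<'E'
from h import *
w=get_image("wrist"); s=get_image("scene")
A=[];b=[]
for p,uv in((w,(330,301.5)),(s,(380.2,246.5))):
    K,R,t=cam(p); d=R.T@np.linalg.inv(K)@[*uv,1]; d/=np.linalg.norm(d); c=-R.T@t; P=np.eye(3)-np.outer(d,d); A.append(P); b.append(P@c)
X=np.linalg.lstsq(np.vstack(A),np.hstack(b),rcond=None)[0]; print(X,proj(w,X),proj(s,X))
E
```

```text
[517.65362395 126.164931    69.15829819] [[329.152109   301.13510526]] [[380.05331602 246.45713185]]
```

carry_out --increments '[0, 0, 0, 0, 0, 0, 1, 0, 0, 0, 0, 0, 0, 1, 0, 0, 0, 0, 0, 0, 1, 0, 0, 0, 0, 0, 0, 1, 0, 0, 0, 0, 0, 0, 1, 0, 0, 0, 0, 0, 0, 1]'

```text
time: 5.05
position: [506.6, 121.1, 24.3]
tool_rot: [-3.142, -0.0, 0.443]
wrist_force: [-1.0, -0.1, 0.0]
width: 72.3
grip_force: 0.0
```

```bash
python3 - <<'E'
from h import *
delta(507,121,24,np.radians(25))
w=get_image("wrist"); print(w["vfov"],cam(w)[0][0,0])
o=arm.get_obs(); u=np.array([np.cos(.442),np.sin(.442)]);n=np.array([u[1],-u[0]]);c=o["position"][:2]
im=w["color"].copy()
for z,col in((24,(255,0,255)),(37,(0,255,0)),(67,(255,0,0)),(80,(255,255,255))):
  for sgn in(1,-1):
    Q=[[*(c+a*11*u+sgn*b*n),z] for a,b in((1,42.5),(1,57),(-1,57),(-1,42.5))]
    cv2.polylines(im,[np.round(proj(w,Q)).astype(int)],True,col,1)
cv2.imwrite("pics/f.png",im[:,:,::-1])
E
```

```text
pos [506.6 121.1  24.3] rpy [-3.1416 -0.      0.4428] t 5.05 F [-1.  -0.1  0. ] M [-0.03 -0.02 -0.01] w 72.3 g 0.0
shift tool mm [0.3 0.2 0.3] turn z 0.006
60.79939538064158 409.07504149908254
```

View pics/f.png

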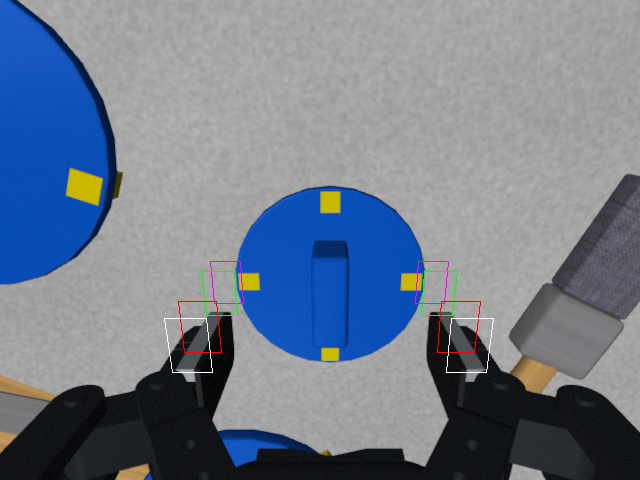

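The fingertips appear about 40 mm above where the reported TCP says (rows ~315, columns 232/428, against overlay row ~265 for z=24). Two views agree on this, so I'll feel my way down in small steps with the fingers half open.

carry_out --increments '[0, 0, 0.002, 0, 0, 0, 0, 0, 0, 0, 0, 0, 0, 0, 0, 0, 0.002, 0, 0, 0, 0, 0, 0, 0, 0, 0, 0, 0]'

```text
time: 5.43
position: [506.4, 121.1, 19.9]
tool_rot: [-3.141, 0.0, 0.443]
wrist_force: [-0.4, 0.2, -0.3]
width: 42.8
grip_force: 0.0
```

carry_out --increments '[0, 0, 0.002, 0, 0, 0, 0, 0, 0, 0, 0, 0, 0, 0]'

```text
time: 5.6
position: [506.4, 121.0, 18.0]
tool_rot: [-3.141, 0.0, 0.443]
wrist_force: [-0.7, -0.1, -0.4]
width: 43.0
grip_force: 0.0
```

carry_out --increments '[0, 0, 0.002, 0, 0, 0, 0, 0, 0, 0, 0, 0, 0, 0]'

```text
time: 5.77
position: [506.5, 121.0, 16.0]
tool_rot: [-3.141, 0.0, 0.443]
wrist_force: [-0.1, 0.1, 0.6]
width: 42.7
grip_force: 0.0
```

```bash
python3 - <<'E'
from h import *
delta(507,121,24,np.radians(25))
o=arm.get_obs();print(o["joints"])
w=get_image("wrist"); s=get_image("scene"); save(w,"g_full")
S=cv2.resize(s["color"][205:285,335:425],(360,320),interpolation=cv2.INTER_CUBIC)
W=cv2.resize(w["color"],(427,320))
cv2.imwrite("pics/g.png",np.hstack([W,S])[:,:,::-1])
E
```

```text
pos [506.5 121.   16. ] rpy [-3.1415e+00  3.0000e-04  4.4280e-01] t 5.77 F [-0.1  0.1  0.6] M [-0.04  0.03 -0.01] w 42.7 g 0.0
shift tool mm [ 0.5  0.3 -8. ] turn z 0.006
[ 9.41356992e-02  4.52359201e-01 -4.23268048e-01  6.95515439e-01
  1.51805955e-05  2.79293791e+00]
```

View pics/g.png

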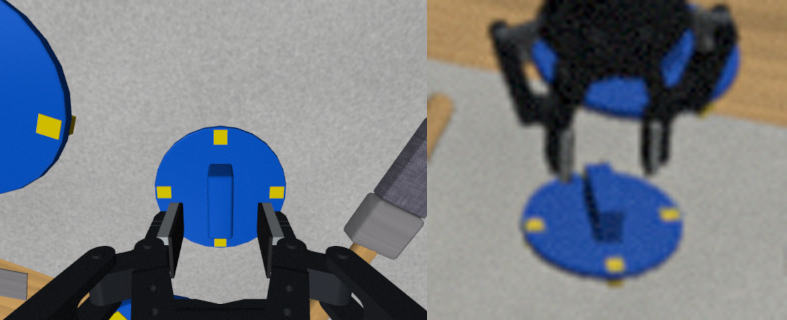

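The tips are still well above the disc, so the real finger end lies about 40 mm short of the reported TCP. I'll keep feeling down to the disc top.

carry_out --increments '[0, 0, 0.004, 0, 0, 0, 0, 0, 0, 0.004, 0, 0, 0, 0, 0, 0, 0.004, 0, 0, 0, 0, 0, 0, 0, 0, 0, 0, 0]'

```text
time: 6.2
position: [505.9, 121.0, 3.3]
tool_rot: [-3.141, 0.001, 0.443]
wrist_force: [0.0, -0.7, -0.3]
width: 42.8
grip_force: 0.0
```

carry_out --increments '[0, 0, 0.004, 0, 0, 0, 0, 0, 0, 0.003, 0, 0, 0, 0, 0, 0, 0, 0, 0, 0, 0]'

```text
time: 6.45
position: [506.2, 121.0, -3.3]
tool_rot: [-3.141, 0.001, 0.443]
wrist_force: [-0.2, -0.6, 0.6]
width: 42.7
grip_force: 0.0
```

carry_out --increments '[0, 0, 0.003, 0, 0, 0, 0, 0, 0, 0, 0, 0, 0, 0]'

```text
time: 6.62
position: [506.4, 121.1, -6.1]
tool_rot: [-3.141, 0.0, 0.443]
wrist_force: [-0.3, 0.4, -0.0]
width: 42.6
grip_force: 0.0
```

carry_out --increments '[0, 0, 0.003, 0, 0, 0, 0, 0, 0, 0, 0, 0, 0, 0]'

```text
time: 6.78
position: [506.4, 121.0, -9.1]
tool_rot: [-3.141, 0.0, 0.443]
wrist_force: [0.6, 0.3, -0.1]
width: 42.8
grip_force: 0.0
```

```bash
python3 - <<'E'
from h import *
delta(507,121,24,np.radians(25))
w=get_image("wrist"); s=get_image("scene"); save(w,"hw")
S=cv2.resize(s["color"][205:285,335:425],(360,320),interpolation=cv2.INTER_CUBIC)
W=cv2.resize(w["color"],(427,320))
cv2.imwrite("pics/h.png",np.hstack([W,S])[:,:,::-1])
E
```

```text
pos [506.4 121.   -9.1] rpy [-3.1415e+00  4.0000e-04  4.4280e-01] t 6.78 F [ 0.6  0.3 -0.1] M [-0.01  0.05  0.02] w 42.8 g 0.0
shift tool mm [  0.5   0.3 -33.1] turn z 0.006
```

View pics/h.png

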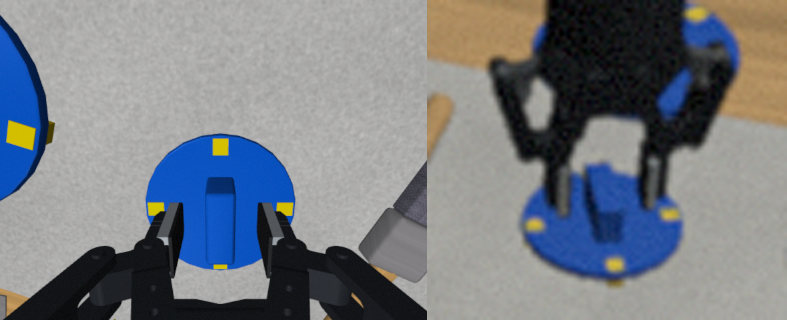

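The tips now straddle the handle a little above the disc (scene crop 565,210 and 652,205). I'll keep feeling down.

carry_out --increments '[0, 0, 0.003, 0, 0, 0, 0, 0, 0, 0, 0, 0, 0, 0]'

```text
time: 7.05
position: [506.4, 121.1, -12.0]
tool_rot: [-3.141, 0.0, 0.443]
wrist_force: [0.7, 1.5, 0.4]
width: 42.3
grip_force: 0.0
```

carry_out --increments '[0, 0, 0.002, 0, 0, 0, 0, 0, 0, 0, 0, 0, 0, 0]'

```text
time: 7.22
position: [506.4, 121.0, -14.0]
tool_rot: [-3.141, 0.0, 0.443]
wrist_force: [0.0, 0.3, 0.2]
width: 42.6
grip_force: 0.0
```

carry_out --increments '[0, 0, 0.002, 0, 0, 0, 0, 0, 0, 0, 0, 0, 0, 0]'

```text
time: 7.38
position: [506.5, 121.1, -16.0]
tool_rot: [-3.141, 0.0, 0.443]
wrist_force: [-1.0, -0.8, 0.4]
width: 42.9
grip_force: 0.0
```

```bash
python3 - <<'E'
from h import *
delta(506.5,120.6,24,np.radians(25.3))
w=get_image("wrist"); save(w,"i")
g=cv2.cvtColor(w["color"],cv2.COLOR_RGB2HSV)
# inner edges of fingers per row
b=(g[...,0]>100)&(g[...,0]<130)&(g[...,1]>120)
for r in range(290,345,4):
    row=b[r,200:460]; e=np.nonzero(np.diff(row.astype(int)))[0]+200; print(r,e)
E
```

```text
pos [506.5 121.1 -16. ] rpy [-3.1415e+00  3.0000e-04  4.4280e-01] t 7.38 F [-1.  -0.8  0.4] M [-0.02  0.03 -0.  ] w 42.9 g 0.0
shift tool mm [ -0.2   0.4 -40. ] turn z 0.001
290 [216 443]
294 [215 444]
298 [214 444]
302 [214 445]
306 [213 253 272 387 406 446]
310 [213 252 273 386 407 446]
314 [213 215 242 250 273 386 409 417 443 445]
318 [214 216 273 386 443 445]
322 [214 216 273 386 443 445]
326 [215 217 274 385 442 444]
330 [215 217 274 385 391 392 442 444]
334 [216 227 266 267 274 385 432 443]
338 [217 225 271 272 274 385 434 441]
342 [219 224 263 264 274 385 436 440]
```

The pad-gap measurement puts the tips about 42 mm above the reported TCP, at z≈26, slightly lower once closed. That's a good grip height, so I'll close.

carry_out --increments '[0, 0, 0, 0, 0, 0, -0.4, 0, 0, 0, 0, 0, 0, -1, 0, 0, 0, 0, 0, 0, -1, 0, 0, 0, 0, 0, 0, -1, 0, 0, 0, 0, 0, 0, -1, 0, 0, 0, 0, 0, 0, -1]' --squeeze 50

```text
time: 7.93
position: [506.8, 121.1, -15.5]
tool_rot: [3.142, -0.0, 0.443]
wrist_force: [-0.5, 1.0, 4.2]
width: 14.9
grip_force: 49.9
```

Gripped at 14.9 mm and 50 N. Now lift.

carry_out --increments '[0, 0, -0.01, 0, 0, 0, -1, 0, 0, -0.02, 0, 0, 0, -1, 0, 0, -0.03, 0, 0, 0, -1, 0, 0, -0.03, 0, 0, 0, -1, 0, 0, -0.025, 0, 0, 0, -1, 0, 0, 0, 0, 0, 0, -1, 0, 0, 0, 0, 0, 0, -1]'

```text
time: 8.52
position: [507.7, 121.2, 100.9]
tool_rot: [3.141, -0.003, 0.443]
wrist_force: [0.1, -1.7, -2.3]
width: 15.1
grip_force: 49.3
```

```bash
python3 - <<'E'
from h import *
delta(509,-186,100,np.radians(10))
w=get_image("wrist"); save(w,"j")
o=arm.get_obs()
z=o["position"][2]+15.5
print("z lid",z,lid(w,o["position"][:2],z+20,60))
a=get_image("top"); print(pot(a,np.array([509,-186])),pot(w,np.array([509,-186])))
s=get_image("scene"); print(pot(s,np.array([509,-186])))
for p in(a,s):
  for d in tip_of(p,"mouth")[:1]: print(d["conf"],back(p,d["point"][1],d["point"][0],80))
E
```

```text
pos [507.7 121.2 100.9] rpy [ 3.1405e+00 -2.8000e-03  4.4280e-01] t 8.52 F [ 0.1 -1.7 -2.3] M [ 0.01 -0.02  0.05] w 15.1 g 49.3
shift tool mm [-130.4  278.1    0.9] turn z 0.268
z lid 115.08965403175752 (array([500.97265625, 115.17671967]), 55.14427185058594, np.float64(26.319729879319542), 1457)
(array([ 508.75183105, -187.40820312]), 45.30850601196289, np.float64(9.340488522523295), 201) (array([0., 0.]), 0.0, np.float64(nan), 0)
(array([ 512.47045898, -182.93466187]), 47.6549186706543, np.float64(11.270080503885808), 154)
0.82 [ 503.34939103 -196.06345012   80.        ]
0.79 [ 496.82383268 -193.16567858   80.        ]
  return _methods._mean(a, axis=axis, dtype=dtype,
  ret = ret.dtype.type(ret / rcount)
```

Lid held. I'll move beside the pot, turning toward the notch angle, so the wrist camera can see the rim and the held lid together.

carry_out --increments '[0, 0, 0, 0, 0, 0.094, -1, 0, 0, 0, 0, 0, 0.094, -1, 0, 0, 0, 0, 0, 0.094, -1]'

```text
time: 9.02
position: [505.9, 121.0, 98.4]
tool_rot: [-3.141, 0.002, 0.156]
wrist_force: [-0.6, -0.0, -1.1]
width: 15.2
grip_force: 49.3
```

carry_out --increments '[-0.0182, 0.0342, 0, 0, 0, 0, -1, -0.0182, 0.0342, 0, 0, 0, 0, -1, -0.0182, 0.0342, 0, 0, 0, 0, -1, -0.0182, 0.0342, 0, 0, 0, 0, -1, -0.0182, 0.0342, 0, 0, 0, 0, -1, -0.0182, 0.0342, 0, 0, 0, 0, -1, 0, 0, 0, 0, 0, 0, -1, 0, 0, 0, 0, 0, 0, -1]'

```text
time: 9.68
position: [430.6, -100.6, 98.7]
tool_rot: [-3.141, 0.001, 0.156]
wrist_force: [0.2, -0.3, -2.1]
width: 14.7
grip_force: 49.5
```

```bash
cat >> h.py <<'E'
def marks(p,z,c,lo=33,hi=50):
    H=hsv(p); yel=((H[...,0]>18)&(H[...,0]<36)&(H[...,1]>110)&(H[...,2]>80)).astype(np.uint8)
    n,l,st,ce=cv2.connectedComponentsWithStats(yel)
    out=[]
    for i in range(1,n):
        if st[i,4]<20: continue
        X=back(p,*ce[i],z)[:2]
        if lo<np.hypot(*(X-c))<hi: out.append((st[i,4],np.round(X,1),np.round(np.degrees(np.arctan2(*(X-c)[::-1])),1),np.round(np.hypot(*(X-c)),1)))
    return out
E
python3 - <<'E'
from h import *
delta(509,-187.5,100.9,np.radians(9.5))
w=get_image("wrist"); o=arm.get_obs(); z=o["position"][2]+15.5+20
for m in marks(w,z,o["position"][:2],20,70): print(m)
print(pot(w,np.array([509,-187])))
# inner-circle check via notch centroids: white gaps
H=hsv(w); red=((H[...,0]<8)|(H[...,0]>172))&(H[...,1]>130)&(H[...,2]>60)
v,u=np.nonzero(red); print(u.min(),u.max(),v.min(),v.max())
im=w["color"].copy()
for q in np.linspace(0,2*np.pi,73)[:-1]:
    for r,col in((45,(0,255,0)),(36,(0,255,255))):
        x=proj(w,[509+r*np.cos(q),-187.5+r*np.sin(q),80])[0]; cv2.circle(im,tuple(int(k) for k in np.round(x)),1,col,-1)
cv2.imwrite("pics/k.png",im[:,:,::-1])
E
```

```text
pos [ 430.6 -100.6   98.7] rpy [-3.141e+00  1.100e-03  1.564e-01] t 9.68 F [ 0.2 -0.3 -2.1] M [0.06 0.   0.06] w 14.7 g 49.5
shift tool mm [63.9 98.  -2.3] turn z -0.009
(np.int32(590), array([469.3, -94.7]), np.float64(7.0), np.float64(38.5))
(np.int32(466), array([423.3, -61.2]), np.float64(101.5), np.float64(38.9))
(np.int32(492), array([ 435.6, -140.7]), np.float64(-83.7), np.float64(41.6))
(np.int32(80), array([ 385.7, -107.7]), np.float64(-169.6), np.float64(46.1))
(array([ 507.89624023, -185.97299194]), 46.08823776245117, np.float64(9.345127811084952), 7116)
436 628 46 234
```

View pics/k.png

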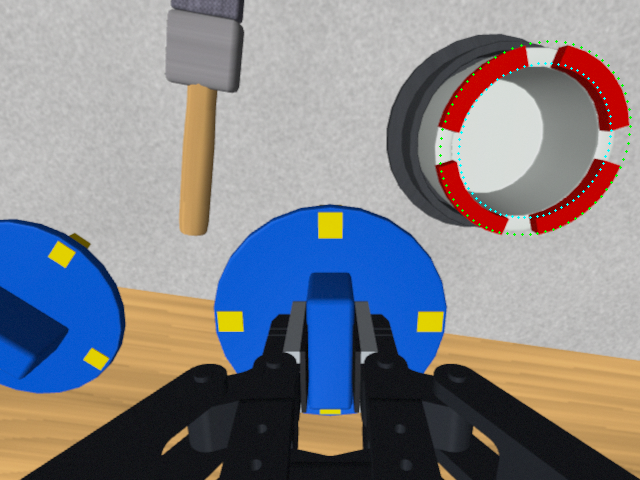

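Overlay check: the rim circles at (509,-187.5) match the red rim (px 436–631, rows 43–236) to about 1 mm. The lid marks (230,321), (430,321) and (330,225) give a lid centre 1.1 mm behind the TCP and lid yaw 8.85°. I'll refine the pot with a model fit.

```bash
cat > fit.py <<'E'
from h import *
from scipy.optimize import minimize
def redmask(p):
    H=hsv(p); return (((H[...,0]<8)|(H[...,0]>172))&(H[...,1]>130)&(H[...,2]>40)).astype(np.uint8)
S=4
def model(p,x,y,a,h,box):
    th=[]; quads=[]
    for k in range(4):
        c=a+k*np.pi/2; hi,ho=np.arcsin(7.5/36),np.arcsin(9.5/45)
        s=np.linspace(0,1,25); ti=c+hi+s*(np.pi/2-2*hi); to=c+ho+s*(np.pi/2-2*ho)
        I=np.c_[36*np.cos(ti),36*np.sin(ti)]; O=np.c_[45*np.cos(to),45*np.sin(to)]
        for A,B,zA,zB in((I,O,80,80),(O,O,80,80-h),(I,I,80,80-h)):
            for j in range(24): quads.append([[*A[j],zA],[*A[j+1],zA],[*B[j+1],zB],[*B[j],zB]])
    q=np.array(quads)+[x,y,0]
    u=(proj(p,q.reshape(-1,3))-box[:2])*S
    # drop inner/outer wall facing away: only draw quads oriented to camera
    c=-cam(p)[1].T@cam(p)[2]; m=np.zeros(((box[3])*S,(box[2])*S),np.uint8)
    U=np.round(u.reshape(-1,4,2)*16).astype(np.int32)
    for i,Q in enumerate(q):
        blk=(i//24)%3; mid=Q.mean(0); n=np.r_[mid[:2]-[x,y],0]
        if blk==1 and n@(c-mid)<0: continue
        if blk==2 and n@(c-mid)>0: continue
        cv2.fillConvexPoly(m,U[i],1,shift=4)
    return cv2.resize(m.astype(np.float32),(box[2],box[3]),interpolation=cv2.INTER_AREA)
def fit(p,g=(509,-187.5,np.radians(9.3),8)):
    c=proj(p,[[g[0],g[1],80]])[0]; e=proj(p,[[g[0],g[1]+70,80]])[0]; r=int(np.hypot(*(e-c)))
    l,t=max(0,int(c[0])-r),max(0,int(c[1])-r); w=min(640,int(c[0])+r)-l; h=min(480,int(c[1])+r)-t
    M=redmask(p)[t:t+h,l:l+w].astype(np.float32)
    f=lambda v:np.abs(model(p,v[0],v[1],v[2]/100,v[3],(l,t,w,h))-M).sum()/M.sum()
    s=np.array([g[0],g[1],g[2]*100,g[3]])
    sim=np.vstack([s,s+[4,0,0,0],s+[0,4,0,0],s+[0,0,6,0],s+[0,0,0,4]])
    R=minimize(f,s,method="Nelder-Mead",options=dict(initial_simplex=sim,xatol=.02,fatol=1e-4))
    return np.round(R.x[:2],2),round(np.degrees(R.x[2]/100),2),round(R.x[3],1),round(R.fun,3)
if __name__=="__main__":
    for n in("wrist","top","scene"): print(n,fit(get_image(n)))
    delta(509,-187.5,98.7,np.radians(9.5))
E
python3 fit.py
```

```text
wrist (array([ 507.95, -186.97]), np.float64(9.23), np.float64(6.7), np.float64(0.076))
top (array([ 507.83, -187.9 ]), np.float64(9.21), np.float64(-6.4), np.float64(1.697))
scene (array([ 511.63, -182.95]), np.float64(10.72), np.float64(3.3), np.float64(0.22))
pos [431.7 -97.9  99. ] rpy [-3.141e+00  5.000e-04  1.624e-01] t 9.88 F [ 0.   0.5 -2.2] M [ 0.01  0.   -0.02] w 15.0 g 49.5
shift tool mm [ 61.8 100.9   0.2] turn z -0.003
```

```bash
python3 - <<'E'
from fit import *
for i in range(2):
    w=get_image("wrist"); o=arm.get_obs(); z=o["position"][2]+15.5+20
    ms=[m for m in marks(w,z,o["position"][:2],20,70) if m[0]>300]
    for m in ms: print(m)
    print(fit(w)); delta(507.95,-187,99,np.radians(9.23))
E
```

```text
(np.int32(590), array([470.3, -91.8]), np.float64(8.9), np.float64(38.9))
(np.int32(467), array([424.2, -58.6]), np.float64(101.0), np.float64(39.9))
(np.int32(493), array([ 436.9, -138. ]), np.float64(-82.8), np.float64(40.5))
(array([ 507.97, -186.99]), np.float64(9.27), np.float64(6.8), np.float64(0.075))
pos [431.8 -97.8  99.1] rpy [-3.1411e+00  4.0000e-04  1.6280e-01] t 9.93 F [ 0.1  0.1 -0.6] M [-0.03 -0.04  0.01] w 15.0 g 49.5
shift tool mm [ 60.7 100.4  -0. ] turn z 0.002
(np.int32(589), array([470.4, -91.7]), np.float64(9.1), np.float64(39.0))
(np.int32(467), array([424.2, -58.5]), np.float64(101.0), np.float64(40.1))
(np.int32(491), array([ 437. , -137.9]), np.float64(-82.7), np.float64(40.4))
(array([ 507.96, -186.97]), np.float64(9.47), np.float64(6.7), np.float64(0.076))
pos [431.9 -97.9  99.1] rpy [-3.1413e+00  3.0000e-04  1.6290e-01] t 9.98 F [-0.3  0.1 -0.3] M [ 0.01 -0.02  0.05] w 14.9 g 49.5
shift tool mm [6.060e+01 1.003e+02 1.000e-01] turn z 0.002
```

Lid yaw is 9.2° and the notches are at 9.3°, so they already match. I'll move the lid over the pot.

carry_out --increments '[0.0155, 0.025, 0, 0, 0, 0, -1, 0.0155, 0.025, 0, 0, 0, 0, -1, 0.0155, 0.025, 0, 0, 0, 0, -1, 0.0154, 0.0251, 0, 0, 0, 0, -1, 0, 0, 0, 0, 0, 0, -1, 0, 0, 0, 0, 0, 0, -1, 0, 0, 0, 0, 0, 0, -1, 0, 0, 0, 0, 0, 0, -1]'

```text
time: 10.65
position: [508.2, -186.6, 99.1]
tool_rot: [-3.141, 0.001, 0.162]
wrist_force: [0.3, 0.0, -1.0]
width: 14.8
grip_force: 49.6
```

```bash
python3 - <<'E'
from h import *
delta(507.96+1.25,-186.98+.4,99,np.radians(9.3))
w=get_image("wrist"); o=arm.get_obs(); z=o["position"][2]+15.5+20
for m in marks(w,z,o["position"][:2],20,70): print(m)
E
```

```text
pos [ 508.2 -186.6   99.1] rpy [-3.1408e+00  8.0000e-04  1.6200e-01] t 10.65 F [ 0.3  0.  -1. ] M [-0.01 -0.02  0.01] w 14.8 g 49.6
shift tool mm [1.  0.2 0.1] turn z -0.0
(np.int32(594), array([ 546.8, -180.4]), np.float64(9.2), np.float64(39.1))
(np.int32(466), array([ 500.7, -147.3]), np.float64(100.9), np.float64(40.1))
(np.int32(494), array([ 513.5, -226.6]), np.float64(-82.6), np.float64(40.3))
(np.int32(80), array([ 463.4, -193.9]), np.float64(-170.8), np.float64(45.4))
```

carry_out --increments '[0.0008, 0, 0.01, 0, 0, 0, -1, 0, 0, 0.01, 0, 0, 0, -1, 0, 0, 0.01, 0, 0, 0, -1, 0, 0, 0.005, 0, 0, 0, -1, 0, 0, 0, 0, 0, 0, -1, 0, 0, 0, 0, 0, 0, -1]'

```text
time: 11.2
position: [509.2, -187.5, 63.7]
tool_rot: [-3.141, 0.001, 0.161]
wrist_force: [-0.7, 0.1, -1.5]
width: 14.9
grip_force: 49.6
```

carry_out --increments '[0, 0, 0.002, 0, 0, 0, -1, 0, 0, 0.002, 0, 0, 0, -1, 0, 0, 0, 0, 0, 0, -1, 0, 0, 0, 0, 0, 0, -1]'

```text
time: 11.53
position: [509.7, -187.8, 60.4]
tool_rot: [3.141, -0.0, 0.161]
wrist_force: [0.0, -0.2, -2.1]
width: 14.9
grip_force: 49.6
```

```bash
python3 - <<'E'
from h import *
delta(507.96+1.2,-186.98+.4,50.5,np.radians(9.3))
w=get_image("wrist"); o=arm.get_obs(); z=o["position"][2]+15.5+20
for m in marks(w,z,o["position"][:2],20,70): print(m)
E
```

```text
pos [ 509.7 -187.8   60.4] rpy [ 3.1415e+00 -2.0000e-04  1.6080e-01] t 11.53 F [ 0.  -0.2 -2.1] M [-0.03  0.03  0.02] w 14.9 g 49.6
shift tool mm [-0.3 -1.3  9.9] turn z -0.002
(np.int32(592), array([ 548.2, -181.7]), np.float64(9.0), np.float64(39.0))
(np.int32(467), array([ 502.2, -148.5]), np.float64(100.8), np.float64(40.0))
(np.int32(491), array([ 514.8, -227.9]), np.float64(-82.8), np.float64(40.4))
(np.int32(80), array([ 464.8, -195.1]), np.float64(-170.8), np.float64(45.5))
```

carry_out --increments '[-0.0004, -0.0012, 0, 0, 0, 0, -1, 0, 0, 0.002, 0, 0, 0, -1, 0, 0, 0, 0, 0, 0, -1, 0, 0, 0, 0, 0, 0, -1]'

```text
time: 11.92
position: [508.9, -186.5, 58.2]
tool_rot: [-3.141, 0.0, 0.161]
wrist_force: [-0.1, -0.5, -0.5]
width: 14.9
grip_force: 49.6
```

carry_out --increments '[0, 0, 0.002, 0, 0, 0, -1, 0, 0, 0, 0, 0, 0, -1, 0, 0, 0, 0, 0, 0, -1]'

```text
time: 12.17
position: [508.9, -186.6, 56.2]
tool_rot: [-3.141, 0.0, 0.161]
wrist_force: [0.4, -0.5, -1.3]
width: 14.9
grip_force: 49.6
```

carry_out --increments '[0, 0, 0.001, 0, 0, 0, -1, 0, 0, 0.001, 0, 0, 0, -1, 0, 0, 0, 0, 0, 0, -1]'

```text
time: 12.42
position: [508.9, -186.6, 54.1]
tool_rot: [-3.141, 0.0, 0.161]
wrist_force: [-0.6, -0.2, -0.9]
width: 14.9
grip_force: 49.6
```

No contact force at TCP 54.1, so the lugs are already below the rim top (contact would have come near 57). I'll continue to the seat near 50.5.

carry_out --increments '[0, 0, 0.001, 0, 0, 0, -1, 0, 0, 0.001, 0, 0, 0, -1, 0, 0, 0, 0, 0, 0, -1]'

```text
time: 12.67
position: [508.9, -186.5, 52.1]
tool_rot: [-3.141, 0.0, 0.161]
wrist_force: [0.9, 0.1, -0.9]
width: 14.8
grip_force: 49.6
```

carry_out --increments '[0, 0, 0.001, 0, 0, 0, -1, 0, 0, 0, 0, 0, 0, -1]'

```text
time: 12.83
position: [509.0, -186.6, 51.2]
tool_rot: [-3.142, 0.0, 0.161]
wrist_force: [0.5, 0.7, -1.2]
width: 14.7
grip_force: 49.6
```

carry_out --increments '[0, 0, 0.001, 0, 0, 0, -1, 0, 0, 0, 0, 0, 0, -1]'

```text
time: 13.0
position: [509.1, -186.6, 50.5]
tool_rot: [3.141, -0.0, 0.161]
wrist_force: [-0.7, -0.5, 2.5]
width: 15.4
grip_force: 49.9
```

Contact comes right at the expected seat height (50.5, +2.5 N). Release and back off.

carry_out --increments '[0, 0, 0, 0, 0, 0, 0, 0, 0, 0, 0, 0, 0, 0, 0, 0, 0, 0, 0, 0, 0, 0, 0, 0, 0, 0, 0, 0, 0, 0, 0, 0, 0, 0, 0.2]'

```text
time: 13.42
position: [509.0, -186.6, 50.3]
tool_rot: [3.142, -0.0, 0.161]
wrist_force: [-0.5, 0.2, -0.2]
width: 50.9
grip_force: 0.0
```

carry_out --increments '[0, 0, -0.01, 0, 0, 0, 0.2, 0, 0, -0.02, 0, 0, 0, 0.2, 0, 0, -0.03, 0, 0, 0, 0.2, 0, 0, -0.04, 0, 0, 0, 0.2, 0, 0, -0.04, 0, 0, 0, 0.2, 0, 0, 0, 0, 0, 0, 0.2, 0, 0, 0, 0, 0, 0, 0.2, 0, 0, 0, 0, 0, 0, 0.2]'

```text
time: 14.08
position: [509.0, -186.6, 190.7]
tool_rot: [3.141, -0.0, 0.161]
wrist_force: [-0.5, 0.4, -1.0]
width: 51.2
grip_force: 0.0
```

```bash
python3 - <<'E'
from h import *
delta(509,-186.6,190,np.radians(9.3))
w=get_image("wrist"); c=np.array([508,-187.])
for z in(86,92.5):
    print(z,lid(w,c,z,60))
    for m in marks(w,z,c,30,50): print(m)
s=get_image("scene")
for z in(86,92.5):
    print(z,lid(s,c,z,60))
    for m in marks(s,z,c,30,50): print(m)
E
```

```text
pos [ 509.  -186.6  190.7] rpy [ 3.1413e+00 -4.0000e-04  1.6080e-01] t 14.08 F [-0.5  0.4 -1. ] M [ 0.    0.01 -0.03] w 51.2 g 0.0
shift tool mm [0.  0.  0.7] turn z -0.002
86 (array([ 508.78106689, -186.82897949]), 46.84428787231445, np.float64(9.145331054989118), 593)
(np.int32(179), array([ 547.9, -180.6]), np.float64(9.1), np.float64(40.4))
(np.int32(143), array([ 501.7, -147.5]), np.float64(99.0), np.float64(40.0))
(np.int32(145), array([ 514.5, -226.6]), np.float64(-80.7), np.float64(40.2))
(np.int32(126), array([ 468.3, -193.5]), np.float64(-170.7), np.float64(40.3))
92.5 (array([ 510.5710144, -186.5378418]), 45.784095764160156, np.float64(9.145340324532551), 593)
(np.int32(179), array([ 548.8, -180.5]), np.float64(9.1), np.float64(41.3))
(np.int32(143), array([ 503.7, -148.1]), np.float64(96.3), np.float64(39.2))
(np.int32(145), array([ 516.1, -225.4]), np.float64(-78.1), np.float64(39.3))
(np.int32(126), array([ 471. , -193.1]), np.float64(-170.7), np.float64(37.5))
86 (array([ 512.63415527, -188.36985779]), 55.86737823486328, np.float64(10.385080337249237), 21)
92.5 (array([ 509.69317627, -187.83355713]), 59.025577545166016, np.float64(8.680081871319747), 20)
```

With the disc top taken at z=86 (seated), all four marks lie at radius 40.0–40.4 mm, the disc radius is 46.8 mm and the centre is (508.1,-187.0). The lid is home, level and centred, and the fingers are clear.

```bash
python3 -c "
from cell import ticket; print(ticket.hand_in())"
```

```text
the job is handed in; nothing more can be done
None
```

The 94 mm blue lid is on the pot, released, with its lugs in the notches; my last camera check showed it fully home, level and centred, and the job is handed in, though no verdict came back.

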